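# Feed a bearing rack through a gated chute

### The job

Press the long hinged bar beside the chute down with one fingertip to raise the gate, and keep it down while the other fingertip pushes the bearing rack along the chute, under the raised gate and home against the end stop. Then let go so that the gate closes behind the rack, and end clear of everything. Nothing is grasped or lifted: the gate must not touch the rack, the two bearings stay in their pockets, and the things standing around stay where they are.

Things in the scene. Friction and masses are not known exactly. Their poses are not given: they have to be found in the camera images.
- chute: fixed straight aluminium trough. Origin on the table, on its centre line, under the gate; +x = feed direction (roughly to the robot's right), +y across, away from the robot, z up. Runs from x = -275 mm (open upstream end) to the end stop. Floor top z = 5 mm, inner width 63 mm (y = -31.5 to 31.5), walls 4 mm thick, tops z = 35 mm
- stop_face (a point): centre of the end stop's face, at chute x = 106, y = 0, z = 21 mm; the rack's front ends here
- gate_shaft (a point): point on the gate's shaft, at chute x = 0, y = -44, z = 30 mm. The shaft runs along chute x outside the wall on the robot's side, between bearing blocks (12 mm long, tops z = 39 mm) at chute x = -268 and +20 mm
- gate (a joint): turn of the steel gate about its shaft, rad: 0 closed (tooth down in the chute), grows as the bar is pressed down, stop at 0.70. From 0.35 on the tooth clears rack and bearings. A spring shuts it when the bar is released; holding it open takes about 5 to 7 N on the bar. Pushing the rack against it does not open it
- bar_mid (a point): middle of the top of the press bar: steel plate 225 mm long (chute x -260 to -35 mm), 50 wide, 4 thick, with an 8 mm rod on its outer edge, outside the wall on the robot's side. Closed it slopes up outwards 0.55 rad, from chute y -54, z 38 to y -96, z 64 mm. Turns with the gate: at chute y -80 its top goes from z 55 (closed) through 40 (0.35 rad) to 27 mm (stop)
- tooth_tip (a point): lower end of the gate tooth, a steel finger 6 mm thick, 16 mm wide, at chute x = 0, y = 13 to 29 mm, hanging from a 6 mm thick arm that crosses the chute. Closed: lower end at z = 32 mm, underside of the arm z = 60 mm. Fully open the arm's far end stands about 105 mm above the table
- rack: loose white rack in the chute, upstream of the gate, +x along the feed. Body 94x60x40 mm, origin at the centre of its underside; behind it a stem 18 mm wide, 24 mm high and an upright push plate 44 mm wide, 6 thick, top 48 mm above the underside. 0.25 kg. Home: origin at chute x = 59 mm, front on the end stop, body's rear 12 mm past the gate, tooth beside the stem
- push_face (a point): centre of the rear face of the rack's push plate, 115 mm behind the rack's origin, 25 mm above its underside: push here along chute +x. At least 60 mm of trough is free behind it
- bearing_a: ball bearing, 40 mm across, 11 mm high, loose in the rear pocket (9 mm deep) of the rack; origin at the centre of its underside
- bearing_b: ball bearing, 32 mm across, 11 mm high, loose in the front pocket (9 mm deep) of the rack; origin at the centre of its underside
- pocket_big (a point): centre of the rear pocket's floor, 20 mm behind the rack's origin
- pocket_small (a point): centre of the front pocket's floor, 23.5 mm ahead of the rack's origin
- ring_gauge: ring gauge: orange ring on a steel stem, 45 mm across, 46 mm tall, upright beside the far wall of the chute; bystander, leave alone
- steel_puck: turned steel puck, 48 mm across, 34 mm tall, beside the far wall of the chute; bystander, leave alone
- hex_key: small hex key, 18x64x5 mm, flat on the table on the robot's side of the chute; bystander, leave alone
- screwdriver: screwdriver with orange handle, 199 mm long, flat at the back; bystander, leave alone
- marker: marker pen, 126 mm long, flat at the back; bystander, leave alone
- spanner: spanner, 163 mm long, flat at the front right; bystander, leave alone
Mind the look-alikes: they are no part of the job. What is shaped like the bearing_b but green is not meant.

How it is judged (in metres and radians):
On the way, in this order (a step that is already met when the one before it is completed fails the run):
1. a finger holds the bar down and the gate up while the rack is still upstream of it (value of joint gate above 0.33 rad and contact force between the fingers and gate above 0.3 N and x of rack in the frame of chute below -0.047 m), for 0.1 s.
2. the rack is passing under the gate while a finger still holds the bar down (value of joint gate above 0.3 rad and contact force between the fingers and gate above 0.3 N and x of rack in the frame of chute between -0.03 and 0.045 m), for 0.1 s.
At the end, for the whole second after the job is handed in: The rack rests flat in the chute within 6 mm of the end stop, past the gate; the gate is closed behind it (below 0.05 rad); both bearings sit in their pockets (within 8 mm) (x of rack in the frame of chute above 0.053 m and value of joint gate below 0.05 rad and linear speed of rack below 0.01 m/s and z of rack in the frame of chute below 0.009 m and angle between rack's own z axis and vertical below 0.06 rad and distance between bearing_a and pocket_big below 0.008 m and distance between bearing_b and pocket_small below 0.008 m); the robot touches nothing.
It fails at once if the rack is lifted more than 8 mm off the chute floor or tipped (z of rack in the frame of chute above 0.013 m or angle between rack's own z axis and vertical above 0.2 rad).
It fails at once if the gate presses on the rack or a bearing (over 1.5 N), by being let down on it or run into (contact force between gate and rack above 1.5 N or contact force between gate and bearing_a above 1.5 N or contact force between gate and bearing_b above 1.5 N).
It fails at once if a bearing leaves its pocket (distance between bearing_a and pocket_big above 0.015 m or distance between bearing_b and pocket_small above 0.015 m).
It fails at once if a bystander is moved by more than 20 mm (distance of any of ring_gauge, steel_puck, hex_key, screwdriver, marker, spanner from where it was at the start of the episode above 0.02 m).
It also fails if it takes over 38 s, if anything falls off the work surface, if the arm or the gripper's body presses on something with over 40 N, if the wrist force passes 120 N, or if a joint passes its speed limit or range.

### The arm

A 6-joint arm with a two-finger parallel gripper is mounted at the origin on a cart in front of the work surface, level with it; the furniture and walls round the work are solid. World frame = base frame: x ahead of the robot, y to its left, z up, the work surface at z = 0. Lengths are in mm, angles in degrees, forces in N, time in s.
With the tool pointing down it reaches from about 350 to 925 mm from the base axis. Payload 6.4 kg.
Tool frame: the origin (TCP) lies at the very end of the fingers, on their centre line; the grasp point (between the pads) lies 19 mm behind it; z points along the fingers, y is the line along which they close (so a half turn about z gives the same grasp; the last joint's range is limited). The gripper opens to 85 mm and grips with 20 to 120 N. Pads are 22 mm wide; open, the fingers measure 114 mm over their backs; the gripper's body (76 mm by 85 mm) begins 54 mm behind the grasp point. The pads swing forward as they close: fully open they stand 13 mm farther back than shut.
Start: joints at [-84.746, 14.043, 89.255, -0, 76.702, -9.975], TCP at [170.747, -627.184, 231.29] pointing down, gripper open.
Joint ranges: [-179.41, 179.41], [-58.25, 129.5], [7.25, 145.43], [-54.29, 234.29], [11.92, 165.04], [-157.13, 157.13]. Speed limits (degrees/s): [147.25, 147.25, 180, 180, 180, 180].

### API

Orientations are given as [roll, pitch, yaw] about the fixed x, y, z axes, in that order (R = Rz(yaw) Ry(pitch) Rx(roll)).
In Python, from bench import monitor, vision, env, nets gives the robot as it stands.
- The arm moves only by the tool arm_command, never from a script. Its arguments are lists of equal length, an entry for each row: "linear": the shift along the tool's x, y, z in m, a list of three; "twist": the turn about the tool's z in rad. In form: {"linear": [[tx, ty, tz], ...], "twist": [twist, ...]}. A call has 1 to 20 rows; each row is the pose to reach, as a shift and turn from the pose commanded when the call began, along the tool's axes at that moment; what a row does not reach only later rows make up. A row lasts 1/8 s, in which the tool goes at most 62.5 mm and 10.7 degrees, less where a joint would pass 70% of its speed; a pose out of reach is approached as far as the arm can. A call with a gripper value outside its range is refused whole. "gripper" is the finger opening in m, from 0 to 0.0854, set as the call begins (left out, the last holds). The fingers move at their own pace and stop on an object; "grip_force" is the grip in N (left out, the last holds). Time passes only in rows, so rows that repeat a pose let the fingers close. It gives the time, the measured TCP pose, the force, the opening and the grip force at its end, in the units of the state.
- monitor.read_state(): the state, without advancing time (a new reading comes with each control period).
- vision.grab_frame(name): name is "scene" or "top"; returns a dict with "image" (420x560x3 uint8, red, green, blue), "z_map" (420x560 float32, mm along the optical axis (not along the pixel's ray), 0 where there is no reading), "fovy" (degrees; the focal length in pixels is half the picture's height over the tangent of half this angle, whatever the lens; pixels are square), "cx", "cy" (the principal point, pixels), "dist" ([k1, k2, p1, p2, k3] as OpenCV has them; the pictures are not rectified), "extrinsics" (4x4, takes a point from camera to world coordinates). Camera axes: x right, y down, z forward; pixel columns grow to the right and rows downward; lengths in mm; the calibration is good to about 2 mm. A picture is of the moment at which its call begins.
- env.hand_in(): hands the job in; it is judged then, once.
Trained networks look in a picture, given as the dict that the camera call returned (one of the last four; its "shot" number tells which), for a name from the list of things; names that differ only in an ending like _2 or _b are one class to them, and where a whole thing is asked for, a point or a joint stands for the part that bears it (a point fixed in the world has none). Each returns a list of dicts, best first, with "conf" (0 to 1); they miss things now and then, are a little off and sometimes report something else, mostly with a low value. They report only what shows in the picture. A call takes as long as a camera call. They do not tell look-alikes from the thing itself.
- nets.find_in(thing, picture): "rect" ([centre column, centre row, width, height] in pixels, round what is visible of it).
- nets.trace(thing, picture): "mask" (420x560 bool, what is visible of it) and "rect" ([centre column, centre row, width, height] in pixels, round what is visible of it).
The state is a dict: "time_s": time; "joints": joint angles; "joint_velocities": joint speeds; "joint_torque": joint torques, N m; "tcp_pos": TCP position; "eef_rot": TCP orientation; "wrist_force": force on the tool from outside, world axes, zero at the start; "torque": the same for the moment, N m; "grip_width": opening from 0.0 (shut) to 1.0 (fully open); "grip_force": force on a finger pad.
Only numpy, scipy, OpenCV 4.12 (cv2) and the standard library are available. Lean on these libraries where they do the work, as an engineer would, in place of code of your own. Each camera call takes 0.05 s, during which the arm holds its last target. There are 200 camera calls.

## Working session

There is one attempt and no reset: what is moved stays moved. The work goes in short steps, Python scripts to look and compute and a tool call to move; the robot and the scene stay as the last step left them, time stands still between calls to the robot, and variables do not carry over. Pictures are saved under pics/ and viewed, at most 10 in all, crops included, and the job is handed in when it is done.

Besides the shell and the picture viewer there is one more tool, called after ">>>" by a JSON object that holds its "op" and its "data", one argument or row to a line. arm_command: Moves the arm, as the interface text tells. Its arguments: {"type":"object","properties":{"linear":{"type":"array"},"twist":{"type":"array"},"gripper":{"type":"number"},"grip_force":{"type":"number"}},"required":["linear","twist"]}

```bash
mkdir -p pics; ls
cat > h.py <<'E'
import numpy as np, cv2
from bench import monitor, vision, env, nets
def K(f):
    fl=210/np.tan(np.radians(f["fovy"])/2)
    return np.array([[fl,0,f["cx"]],[0,fl,f["cy"]],[0,0,1.]])
def world(f,uv,z=None):
    """pixels -> world by depth map"""
    uv=np.asarray(uv,float).reshape(-1,2)
    n=cv2.undistortPoints(uv.reshape(-1,1,2),K(f),np.array(f["dist"])).reshape(-1,2)
    d=f["z_map"][uv[:,1].astype(int),uv[:,0].astype(int)]
    T=f["extrinsics"]
    P=np.c_[n*d[:,None],d]
    return P@T[:3,:3].T+T[:3,3], d
def pix(f,P):
    T=np.linalg.inv(f["extrinsics"]); P=np.asarray(P,float).reshape(-1,3)
    r=cv2.projectPoints(P,cv2.Rodrigues(T[:3,:3])[0],T[:3,3],K(f),np.array(f["dist"]))[0]
    return r.reshape(-1,2)
def save(f,n): cv2.imwrite("pics/"+n,f["image"][:,:,::-1])
E
python3 - <<'E'
from h import *
s=monitor.read_state(); print({k:np.round(v,3).tolist() for k,v in s.items()})
for n in("top","scene"):
    f=vision.grab_frame(n); save(f,n+"0.png"); print(n,f["fovy"],f["dist"],np.round(f["extrinsics"],3).tolist())
    for t in("chute","gate","rack","push_face","bearing_a","hex_key","ring_gauge","steel_puck"):
        for r in nets.find_in(t,f)[:2]: print(t,round(r["conf"],2),np.round(r["rect"]))
E
```

```text
pics
{'time_s': 0.0, 'joints': [-84.745, 14.084, 89.326, -0.002, 76.703, -9.974], 'joint_velocities': [-0.096, -0.075, 0.083, 0.026, -0.023, 0.061], 'joint_torque': [0.002, -42.95, -32.613, -0.0, 0.005, -0.0], 'tcp_pos': [170.695, -626.594, 230.177], 'eef_rot': [-179.888, -0.018, 15.229], 'wrist_force': [0.49, -0.093, -0.923], 'torque': [-0.024, -0.039, -0.017], 'grip_force': 0.0, 'grip_width': 0.999}
top 46.465739264105736 [-0.01758802  0.          0.          0.          0.        ] [[-0.027, -0.998, 0.053, 481.03], [-1.0, 0.028, 0.006, 122.409], [-0.008, -0.053, -0.999, 1185.12], [0.0, 0.0, 0.0, 1.0]]
gate 0.71 [225. 231. 118.  54.]
gate 0.66 [195. 150.  38.  19.]
rack 0.63 [232. 211.  72.  32.]
rack 0.27 [224. 231. 121.  54.]
push_face 0.67 [233. 214.  72.  34.]
push_face 0.21 [277. 180.  20.  21.]
bearing_a 0.52 [239. 213.  21.  15.]
bearing_a 0.4 [258. 213.  19.  10.]
ring_gauge 0.68 [277. 179.  20.  23.]
ring_gauge 0.41 [209. 176.  21.  25.]
scene 45.48979382462867 [-0.00755149  0.          0.          0.          0.        ] [[-0.905, -0.296, 0.307, 234.337], [-0.426, 0.596, -0.681, 764.193], [0.019, -0.747, -0.665, 694.806], [0.0, 0.0, 0.0, 1.0]]
chute 0.63 [244. 270. 165. 157.]
chute 0.31 [139. 281.  14.  54.]
gate 0.94 [256. 276. 108. 133.]
rack 0.73 [237. 269.  79.  76.]
push_face 0.66 [239. 271.  80.  74.]
bearing_a 0.84 [246. 259.  21.  16.]
bearing_a 0.7 [351. 287.  22.  16.]
hex_key 0.4 [314. 250.   7.   6.]
ring_gauge 0.9 [235. 221.  22.  30.]
steel_puck 0.65 [179. 274.  28.  32.]
```

Run:
```python
import cv2
a=cv2.imread("pics/top0.png")[120:290,130:350]; cv2.imwrite("pics/top0c.png",cv2.resize(a,(770,595),interpolation=cv2.INTER_CUBIC))
a=cv2.imread("pics/scene0.png")[180:380,130:390]; cv2.imwrite("pics/scene0c.png",cv2.resize(a,(780,600),interpolation=cv2.INTER_CUBIC))
```

```text
(no output)
```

View pics/top0c.png

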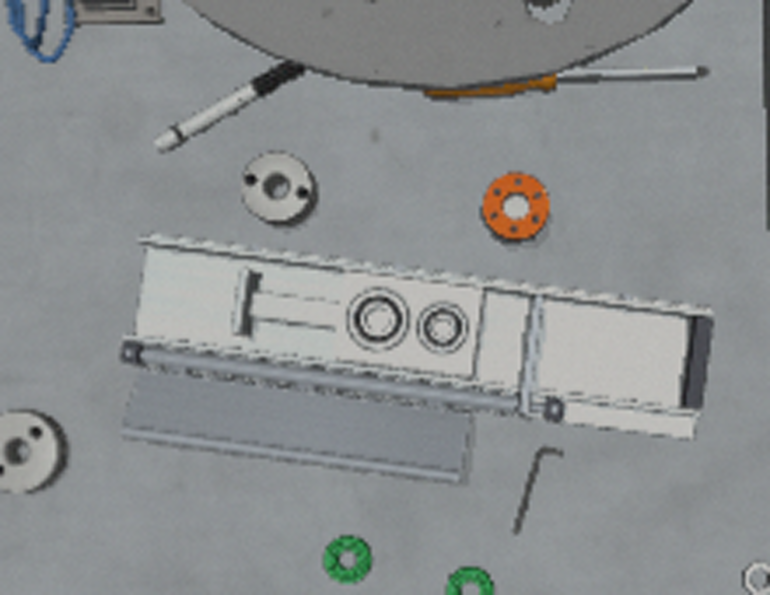

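View pics/scene0c.png

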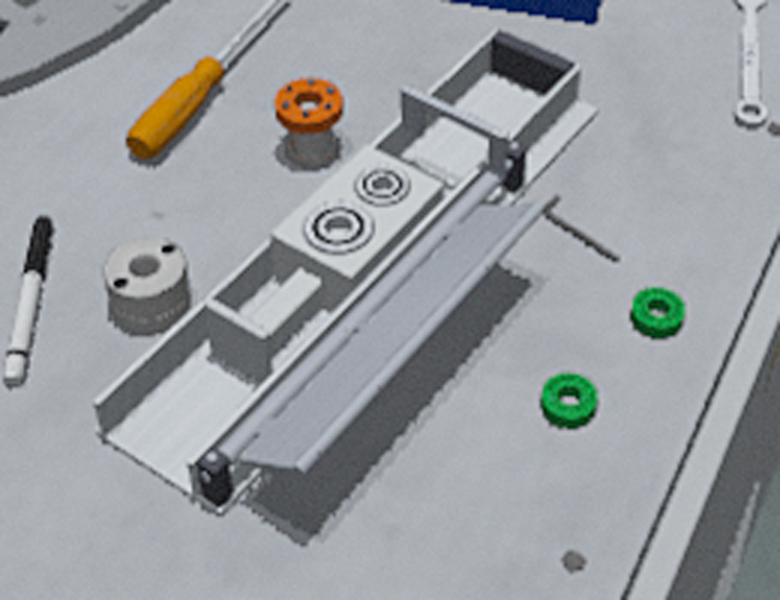

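View pics/top0.png

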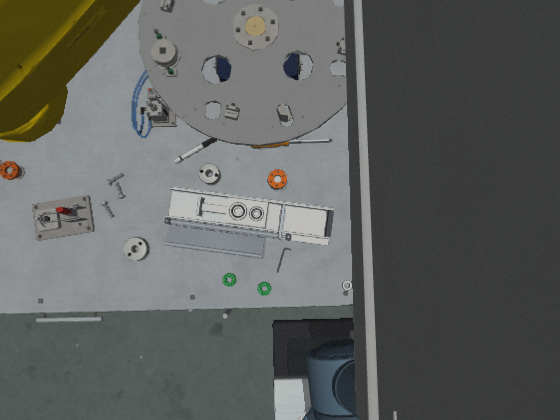

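Run:
```python
from h import *
f=vision.grab_frame("top")
for uv in [(345,100),(352,200),(357,250),(368,250),(380,100),(380,250),(450,250),(540,250),(345,340),(330,360),(300,30),(200,100),(255,25),(60,50)]:
    P,d=world(f,uv); print(uv,P.round()[0])
# depth based corner-ish points
z=world(f,[(170+i*10,194) for i in range(3)])
g=vision.grab_frame("scene")
# model fit: project chute points; clicked (crop->full)
top=lambda u,v:(130+u/3.5,120+v/3.5)
sc=lambda u,v:(130+u/3.,180+v/3.)
W=35
obs=[(f,top(150,240),(-275,35.5,W)),(f,top(713,310),(116,35.5,W)),(f,top(685,314),(106,31.5,W)),(f,top(688,405),(106,-31.5,W)),(f,top(133,352),(-268,-44,39)),(f,top(555,408),(20,-44,39)),
(g,sc(98,403),(-275,35.5,W)),(g,sc(497,33),(106,33.5,W)),(g,sc(213,458),(-268,-44,39)),(g,sc(514,147),(20,-44,39)),(f,top(125,436),(-260,-96,64)),(f,top(468,478),(-35,-96,64)),(g,sc(302,466),(-260,-96,64)),(g,sc(556,200),(-35,-96,64))]
from scipy.optimize import least_squares
def tw(p,P):
    P=np.array(P,float);c,s=np.cos(p[2]),np.sin(p[2]);return np.array([p[0]+c*P[0]-s*P[1],p[1]+s*P[0]+c*P[1],P[2]])
def r(p): return np.concatenate([(pix(o[0],tw(p,o[2]))[0]-o[1]) for o in obs])
s=least_squares(r,[480,80,np.radians(-98)],loss="soft_l1"); p=s.x
print(p[:2],np.degrees(p[2])); print(r(p).reshape(-1,2).round(1).tolist())
np.save("chute.npy",p)
c=np.array([np.cos(p[2]),np.sin(p[2])])
for fr,n in((f,"top"),(g,"scene")):
    for t in("rack","bearing_a","push_face","steel_puck","ring_gauge"):
        for m in nets.trace(t,fr)[:2]:
            ys,xs=np.nonzero(m["mask"]); P,d=world(fr,np.c_[xs,ys]); P=P[d>0]
            q=P[:,:2]-p[:2]; x=q@c; y=q@[-c[1],c[0]]
            print(n,t,round(m["conf"],2),"x",np.percentile(x,[2,50,98]).round(),"y",np.percentile(y,[2,50,98]).round(),"z",np.percentile(P[:,2],[2,50,98]).round())
# push plate top in top view: crop (247,302)
for u,v in[(236,332),(262,272),(475,376),(484,290)]:
    T=f["extrinsics"];uv=np.array(top(u,v));n=cv2.undistortPoints(uv.reshape(1,1,2),K(f),np.array(f["dist"])).reshape(2)
    ray=T[:3,:3]@np.r_[n,1]; zz=53 if u<300 else 45; P=T[:3,3]+ray*(zz-T[2,3])/ray[2]; q=P[:2]-p[:2]; print("rackpt",q@c,q@[-c[1],c[0]])
```

```text
(345, 100) [776. -16. 149.]
(352, 200) [511.  68. 799.]
(357, 250) [472.  68. 814.]
(368, 250) [472.  63. 837.]
(380, 100) [564.  62. 890.]
(380, 250) [473.  62. 873.]
(450, 250) [ 475.   61. 1003.]
(540, 250) [ 477.   61. 1068.]
(345, 340) [290.  14. 258.]
(330, 360) [272.  50. 335.]
(300, 30) [932.  76. 151.]
(200, 100) [786. 296. 147.]
(255, 25) [946. 173. 153.]
(60, 50) [718. 388. 608.]
[533.47977595 125.13627146] -99.03108437366049
[[-3.5, -1.4], [-0.4, -0.0], [3.2, -0.0], [-1.0, 0.5], [-0.9, 0.2], [0.0, 0.2], [0.8, -1.7], [-1.4, 0.8], [2.6, -0.8], [2.1, -0.8], [-1.0, -1.3], [-1.9, -0.4], [1.6, -0.2], [-3.2, 0.3]]
top rack 0.59 x [-198. -102.  -39.] y [-29.   0.  29.] z [14. 43. 52.]
top rack 0.34 x [-256. -142.   -2.] y [-98. -68. -18.] z [ 6. 48. 68.]
top bearing_a 0.56 x [-36. -24. -10.] y [-187. -174. -160.] z [ 4. 10. 14.]
top bearing_a 0.55 x [-122. -108.  -94.] y [-177. -164. -149.] z [-1.  9. 14.]
top push_face 0.94 x [-196.  -99.  -40.] y [-29.  -0.  29.] z [23. 43. 51.]
top steel_puck 0.75 x [-210. -187. -165.] y [ 59.  81. 104.] z [-3. 32. 37.]
top steel_puck 0.54 x [
[... 226 characters left out ...]
-151.   -5.] y [-97. -64.  20.] z [31. 50. 68.]
scene bearing_a 0.84 x [-126. -113.  -98.] y [-177. -163. -148.] z [-0. 10. 13.]
scene bearing_a 0.83 x [-128. -109.  -92.] y [-18.   2.  19.] z [35. 46. 48.]
scene push_face 0.16 x [-128. -108.  -91.] y [-17.   3.  20.] z [35. 46. 48.]
scene steel_puck 0.96 x [-214. -196. -169.] y [ 59.  76. 104.] z [ 1. 31. 35.]
scene ring_gauge 0.97 x [-50. -34.  -9.] y [ 68.  85. 109.] z [ 0. 40. 45.]
scene ring_gauge 0.58 x [-277. -152.  103.] y [-96. -33.  36.] z [ 3. 32. 66.]
rackpt -196.4332998984644 -21.285237123539616
rackpt -184.8188202547889 20.486995591716887
rackpt -35.68477859780427 -29.444564716901578
rackpt -37.284766308792186 28.25711469420004
```

View pics/scene0.png

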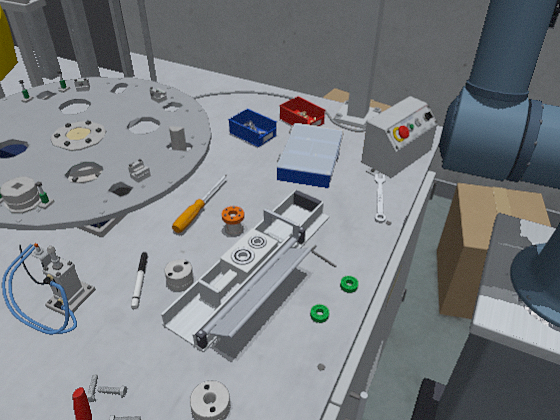

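Run:
```python
from h import *
f=vision.grab_frame("scene")
for uv in [(300,20),(420,20),(540,20),(440,80),(500,100),(540,200),(480,180),(380,100),(300,60),(60,60),(450,300),(540,330),(500,390)]:
    P,d=world(f,uv); print(uv,P.round()[0])
g=vision.grab_frame("top")
for v in range(0,420,60):
  for u in (351,360,400,500): print((u,v),world(g,(u,v))[0][0].round(),end=" ")
  print()
```

```text
(300, 20) [ 1076. -1220.  -107.]
(420, 20) [  573. -1213.   -16.]
(540, 20) [207.  12. 452.]
(440, 80) [  447. -1222.  -241.]
(500, 100) [223.  48. 347.]
(540, 200) [ -30. -874. -440.]
(480, 180) [  174. -1220.  -660.]
(380, 100) [  677. -1214.  -386.]
(300, 60) [ 1068. -1217.  -285.]
(60, 60) [1499. -296.   -2.]
(450, 300) [ 156. -525. -713.]
(540, 330) [ 46. 125.  -1.]
(500, 390) [  50.  119. -210.]
(351, 0) [661.  67. 823.] (360, 0) [654.  62. 837.] (400, 0) [598.  62. 950.] (500, 0) [ 545.   62. 1055.] 
(351, 60) [619.  67. 811.] (360, 60) [609.  64. 838.] (400, 60) [570.  62. 943.] (500, 60) [ 528.   62. 1054.] 
(351, 120) [574.  67. 803.] (360, 120) [565.  66. 837.] (400, 120) [540.  62. 939.] (500, 120) [ 513.   61. 1050.] 
(351, 180) [527.  68. 797.] (360, 180) [522.  67. 838.] (400, 180) [510.  62. 932.] (500, 180) [ 496.   61. 1048.] 
(351, 240) [479.  69. 789.] (360, 240) [479.  67. 827.] (400, 240) [479.  61. 927.] (500, 240) [ 479.   61. 1045.] 
(351, 300) [331. -33.   2.] (360, 300) [435.  68. 820.] (400, 300) [447.  61. 921.] (500, 300) [ 462.   62. 1046.] 
(351, 360) [272.  14. 338.] (360, 360) [389.  68. 813.] (400, 360) [413.  61. 913.] (500, 360) [ 444.   61. 1042.]
```

Run:
```python
from h import *
f=vision.grab_frame("scene")
for uv in [(345,110),(365,60),(372,30),(330,95),(405,105),(375,145),(425,130),(435,105),(380,180),(310,150),(250,125),(435,175),(355,120)]:
    P,d=world(f,uv); print(uv,P.round()[0])
# better rack & chute check: depth cloud in chute frame, both cams
p=np.load("chute.npy");c=np.array([np.cos(p[2]),np.sin(p[2])])
vs,us=np.mgrid[0:420,0:560]
for n in("top","scene"):
    f=vision.grab_frame(n);P,d=world(f,np.c_[us.ravel(),vs.ravel()]);P=P[d>0]
    q=P[:,:2]-p[:2];x=q@c;y=q@[-c[1],c[0]];z=P[:,2]
    m=(abs(y)<24)&(z>40)&(z<48)&(x<-20)&(x>-150)
    print(n,"rack top x",np.percentile(x[m],[1,99]),z[m].mean())
    m=(abs(y)<26)&(z>48)&(z<58)&(x<-150)
    print("plate",np.percentile(x[m],[2,50,98]),np.percentile(y[m],[2,50,98]),z[m].mean())
    for a in(-250,-150,-60,50,90):
        m=(abs(x-a)<15)&(abs(y-33)<12)&(z>28)&(z<45); print("farwall",a,np.median(y[m]),end=" ")
    m=(z>32)&(z<39)&(abs(y)<28)&(x>95)&(x<130); print("stop",np.percentile(x[m],[5,50,95]))
    m=(z>90*0+52)&(z<80)&(abs(x)<15)&(y>-20)&(y<26); print("gatearm x",np.percentile(x[m],[5,50,95]))
    m=(z>40)&(z<75)&(y<-55)&(y>-105)&(x<0); print("bar x",np.percentile(x[m],[1,99]),"y",np.percentile(y[m],[1,99]),"z at -80",np.median(z[m&(abs(y+80)<3)]))
```

```text
(345, 110) [ 583. -393.   10.]
(365, 60) [ 541. -371.  170.]
(372, 30) [ 533. -369.  246.]
(330, 95) [ 813. -930. -259.]
(405, 105) [ 413. -302.  115.]
(375, 145) [ 441. -183.   66.]
(425, 130) [ 352. -273.   80.]
(435, 105) [  443. -1227.  -357.]
(380, 180) [ 409. -146.    3.]
(310, 150) [ 579. -137.   38.]
(250, 125) [ 773. -206.   13.]
(435, 175) [ 309. -354.  -90.]
(355, 120) [ 542. -355.   10.]
top rack top x [-132.23015553  -39.70699667] 44.45589525362829
plate [-200.84407734 -197.98954668 -194.95506395] [-19.41189907  -0.45097237  20.21444371] 51.628700053311576
farwall -250 33.93786980633786 farwall -150 33.479666755299654 farwall -60 29.637882203171362 farwall 50 33.10588432626265 farwall 90 32.753538711194714 stop [105.06742258 110.5194737  115.68349386]
gatearm x [-4.16535689 -1.42428674  1.21234938]
bar x [-556.721541    -38.90397986] y [-99.07578859 -56.50145888] z at -80 54.01213696624416
scene rack top x [-136.50322855  -42.80068533] 44.91930658440554
plate [-204.99396986 -202.11947503 -198.04017524] [-19.25414707   1.88364774  23.10857273] 51.76559012732126
farwall -250 35.24317719708665 farwall -150 33.856198955819266 farwall -60 27.02785061151034 farwall 50 34.035637874676766 farwall 90 33.38457587150196 stop [100.98265962 105.32776293 111.93914536]
gatearm x [-8.63004368 -6.31542042 -2.04910402]
bar x [-263.23358144  -43.35804763] y [-97.61920791 -55.54711437] z at -80 56.24086376350772
```

```bash
cat >> h.py <<'E'
p=np.load("chute.npy") if __import__("os").path.exists("chute.npy") else None
def c2w(x,y): c,s=np.cos(p[2]),np.sin(p[2]); return np.array([p[0]+c*x-s*y,p[1]+s*x+c*y])
def w2c(P): c,s=np.cos(p[2]),np.sin(p[2]); q=np.asarray(P)[:2]-p[:2]; return np.array([q@[c,s],q@[-s,c]])
def st():
    s=monitor.read_state(); print("t",s["time_s"],"tcp",np.round(s["tcp_pos"],1),"chute",w2c(s["tcp_pos"]).round(1),"rot",np.round(s["eef_rot"],2),"F",np.round(s["wrist_force"],2),"grip",round(s["grip_width"],3),"j",np.round(s["joints"],1)); return s
E
python3 - <<'E'
from h import *
s=st(); A=np.array([170.747,-627.184]);B=np.array([400,-150]);C=c2w(-220,-38);print(C)
y=np.radians(15.229);X=np.array([np.cos(y),np.sin(y)]);Y=np.array([np.sin(y),-np.cos(y)])
for Q in(B,C): print((Q-A)@X,(Q-A)@Y)
tw=-np.radians(np.degrees(p[2])+180-15.229);print(tw)
l=[];t=[]
for i in range(1,21):
    Q=A+(B-A)*i/10 if i<=10 else B+(C-B)*(i-10)/10
    l.append([round((Q-A)@X/1000,3),round((Q-A)@Y/1000,3),0 if i<15 else round(.016*(i-14),3)]);t.append(round(tw*i/20,3))
print(l,t)
E
```

```text
t 1.75 tcp [ 170.8 -627.2  231.3] chute [ 799.9 -240.1] rot [-180.      0.     15.23] F [0.57 0.98 0.12] grip 1.001 j [-84.7  14.   89.3  -0.   76.7 -10. ]
[530.48431278 348.37387403]
346.5480149883585 -400.20742268557245
603.3618419759191 -846.8049287986258
-1.1473779776628947
[[np.float64(0.035), np.float64(-0.04), 0], [np.float64(0.069), np.float64(-0.08), 0], [np.float64(0.104), np.float64(-0.12), 0], [np.float64(0.139), np.float64(-0.16), 0], [np.float64(0.173), np.float64(-0.2), 0], [np.float64(0.208), np.float64(-0.24), 0], [np.float64(0.243), np.float64(-0.28), 0], [np.float64(0.277), np.float64(-0.32), 0], [np.float64(0.312), np.float64(-0.36), 0], [np.float64(0.347), np.float64(-0.4), 0], [np.float64(0.372), np.float64(-0.445), 0], [np.float64(0.398), np.float64(-0.49), 0], [np.float64(0.424), np.float64(-0.534), 0], [np.float64(0.449), np.float64(-0.579), 0], [np.float64(0.475), np.float64(-0.624), 0.016], [np.float64(0.501), np.float64(-0.668), 0.032], [np.float64(0.526), np.float64(-0.713), 0.048], [np.float64(0.552), np.float64(-0.757), 0.064], [np.float64(0.578), np.float64(-0.802), 0.08], [np.float64(0.603), np.float64(-0.847), 0.096]] [np.float64(-0.057), np.float64(-0.115), np.float64(-0.172), np.float64(-0.229), np.float64(-0.287), np.float64(-0.344), np.float64(-0.402), np.float64(-0.459), np.float64(-0.516), np.float64(-0.574), np.float64(-0.631), np.float64(-0.688), np.float64(-0.746), np.float64(-0.803), np.float64(-0.861), np.float64(-0.918), np.float64(-0.975), np.float64(-1.033), np.float64(-1.09), np.float64(-1.147)]
```

>>> {"op": "arm_command", "data": {
  "linear": [
    [0.035,-0.04,0],
    [0.069,-0.08,0],
    [0.104,-0.12,0],
    [0.139,-0.16,0],
    [0.173,-0.2,0],
    [0.208,-0.24,0],
    [0.243,-0.28,0],
    [0.277,-0.32,0],
    [0.312,-0.36,0],
    [0.347,-0.4,0],
    [0.372,-0.445,0],
    [0.398,-0.49,0],
    [0.424,-0.534,0],
    [0.449,-0.579,0],
    [0.475,-0.624,0.016],
    [0.501,-0.668,0.032],
    [0.526,-0.713,0.048],
    [0.552,-0.757,0.064],
    [0.578,-0.802,0.08],
    [0.603,-0.847,0.096]
  ],
  "twist": [-0.057,-0.115,-0.172,-0.229,-0.287,-0.344,-0.402,-0.459,-0.516,-0.574,-0.631,-0.688,-0.746,-0.803,-0.861,-0.918,-0.975,-1.033,-1.09,-1.147],
  "gripper": 0.062
}}

```text
time_s: 4.25
tcp_pos: [530.5, 350.3, 134.9]
eef_rot: [180.0, -0.0, 81.1]
wrist_force: [1.6, 0.4, 0.6]
grip_width: 0.724
grip_force: 0.0
```

Run:
```python
from h import *
st(); f=vision.grab_frame("scene"); a=f["image"][130:380,100:400,::-1]; cv2.imwrite("pics/s1.png",cv2.resize(a,(720,600),interpolation=cv2.INTER_CUBIC)); st()
```

```text
t 4.25 tcp [530.5 350.3 134.9] chute [-221.9  -38.3] rot [ 1.7997e+02 -1.0000e-02  8.1070e+01] F [1.57 0.38 0.58] grip 0.724 j [23.2 17.8 95.3 -0.  66.9 32.2]
t 4.3 tcp [529.7 354.4 131.9] chute [-225.8  -39.7] rot [-1.7986e+02 -9.0000e-02  8.1300e+01] F [-3.35  0.14  0.12] grip 0.728 j [23.5 18.2 95.1  0.2 66.7 32.2]
```

View pics/s1.png

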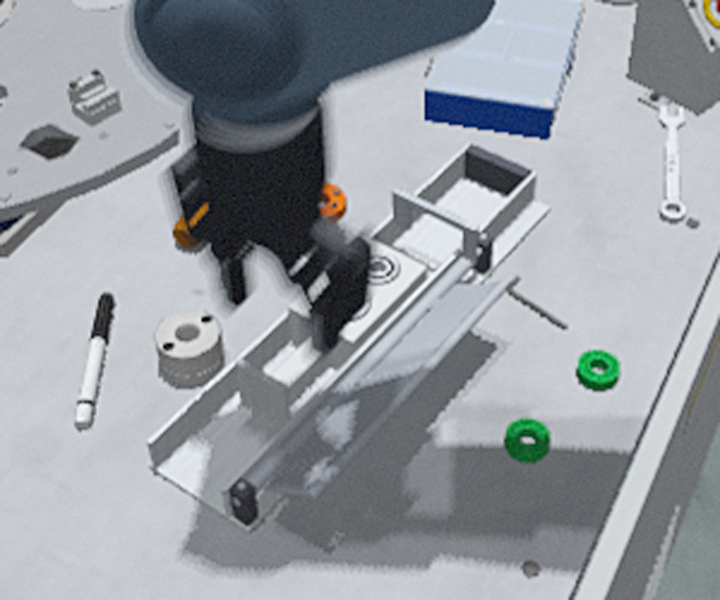

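>>> {"op": "arm_command", "data": {
  "linear": [
    [0,0,0],
    [0,0,0.015],
    [0,0,0.03],
    [0,0,0.045],
    [0,0,0.06],
    [0,0,0.07],
    [0,0,0.07],
    [0,0,0.07]
  ],
  "twist": [0,0,0,0,0,0,0,0]
}}

```text
time_s: 5.3
tcp_pos: [530.5, 348.7, 65.8]
eef_rot: [180.0, -0.0, 81.0]
wrist_force: [1.1, 1.2, -0.3]
grip_width: 0.727
grip_force: 0.0
```

Run:
```python
from h import *
f=vision.grab_frame("scene"); a=f["image"][190:380,140:340,::-1]; cv2.imwrite("pics/s2.png",cv2.resize(a,(630,598),interpolation=cv2.INTER_CUBIC)); st()
vs,us=np.mgrid[0:420,0:560]
P,d=world(f,np.c_[us.ravel(),vs.ravel()]);P=P[d>0]
dark=(f["image"].max(2).ravel()[d>0]<60)
q=P[:,:2]-p[:2];c,s=np.cos(p[2]),np.sin(p[2]);x=q@[c,s];y=q@[-s,c];z=P[:,2]
for lo,hi in((-100,-60),(-20,25)):
    m=dark&(x>-255)&(x<-180)&(y>lo)&(y<hi)&(z>45)&(z<110)
    if m.sum(): print(m.sum(),"x",np.percentile(x[m],[2,50,98]).round(),"y",np.percentile(y[m],[2,50,98]).round(),"z",np.percentile(z[m],[1,5,50]).round())
```

```text
t 5.35 tcp [530.6 348.8  66. ] chute [-220.4  -37.9] rot [ 1.7993e+02 -4.0000e-02  8.0950e+01] F [ 0.33 -0.62 -0.44] grip 0.725 j [23.1 22.9 96.8 -0.  60.2 32.1]
67 x [-230. -228. -219.] y [-83. -81. -75.] z [81. 82. 94.]
159 x [-233. -224. -213.] y [-7. -6. -4.] z [74. 76. 92.]
```

View pics/s2.png

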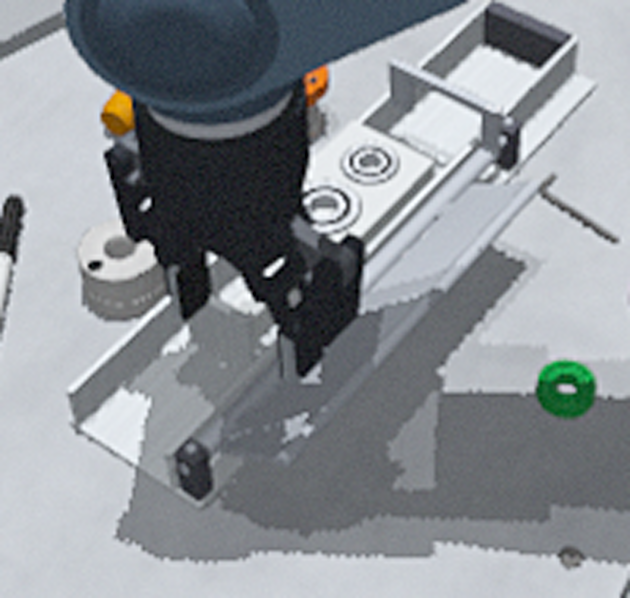

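>>> {"op": "arm_command", "data": {
  "linear": [
    [0,0,0.006],
    [0,0,0.012],
    [0,0,0.016],
    [0,0,0.02],
    [0,0,0.024],
    [0,0,0.027],
    [0,0,0.03],
    [0,0,0.03],
    [0,0,0.03]
  ],
  "twist": [0,0,0,0,0,0,0,0,0]
}}

```text
time_s: 6.48
tcp_pos: [530.1, 348.6, 35.5]
eef_rot: [180.0, -0.0, 81.0]
wrist_force: [-1.3, 1.3, 3.4]
grip_width: 0.728
grip_force: 1.6
```

```bash
cat > g.py <<'E'
from h import *
f=vision.grab_frame("scene"); st()
vs,us=np.mgrid[0:420,0:560]
P,d=world(f,np.c_[us.ravel(),vs.ravel()]);P=P[d>0]
q=P[:,:2]-p[:2];c,s=np.cos(p[2]),np.sin(p[2]);x=q@[c,s]+3;y=q@[-s,c];z=P[:,2]
m=(x>-120)&(x<-40)&(y<-60)&(y>-95)&(z>10); k=np.polyfit(y[m],z[m],1); print("bar slope",k[0],"gate~",.55+np.arctan(k[0]),"z at -80",np.polyval(k,-80))
m=(abs(y)<22)&(z>40)&(z<49)&(x>-150)&(x<130); print("rack top x",np.percentile(x[m],[1,50,99]).round(1))
m=(abs(x)<9)&(y>-20)&(y<32)&(z>55); print("arm z max",np.percentile(z[m],[50,99]) if m.any() else None)
E
python3 g.py
```

```text
t 6.525 tcp [530.1 348.6  35.5] chute [-220.2  -38.4] rot [ 1.7999e+02 -1.0000e-02  8.0950e+01] F [-0.99  0.69  3.94] grip 0.728 j [23.1 25.6 97.1  0.  57.3 32.1]
bar slope -0.2745363241981987 gate~ 0.2820649158775113 z at -80 42.190214163161684
rack top x [-132.9  -79.7  -39.6]
arm z max [74.4725132  79.83713912]
```

>>> {"op": "arm_command", "data": {
  "linear": [
    [0,0,0.004],
    [0,0,0.008],
    [0,0,0.012],
    [0,0,0.012],
    [0,0,0.012]
  ],
  "twist": [0,0,0,0,0]
}}

```text
time_s: 7.15
tcp_pos: [529.6, 348.7, 23.1]
eef_rot: [-179.9, 0.0, 80.9]
wrist_force: [-2.7, 2.4, 5.2]
grip_width: 0.724
grip_force: 2.9
```

```bash
python3 g.py
```

```text
t 7.2 tcp [529.6 348.7  23.1] chute [-220.2  -38.9] rot [-179.93   -0.     80.94] F [-3.62  2.1   6.51] grip 0.723 j [23.1 26.7 97.1  0.  56.3 32.2]
bar slope 0.1119815062737469 gate~ 0.6615169194215765 z at -80 27.44285949628966
rack top x [-132.6  -79.2  -39.8]
arm z max None
```

>>> {"op": "arm_command", "data": {
  "linear": [
    [-0.003,0,0],
    [-0.006,0,0],
    [-0.01,0,0],
    [-0.014,0,0],
    [-0.019,0,0],
    [-0.025,0,0],
    [-0.031,0,0],
    [-0.038,0,0],
    [-0.045,0,0],
    [-0.052,0,0],
    [-0.059,0,0],
    [-0.066,0,0],
    [-0.073,0,0],
    [-0.08,0,0],
    [-0.086,0,0],
    [-0.091,0,0],
    [-0.095,0,0],
    [-0.098,0,0],
    [-0.1,0,0],
    [-0.1,0,0]
  ],
  "twist": [0,0,0,0,0,0,0,0,0,0,0,0,0,0,0,0,0,0,0,0]
}}

```text
time_s: 9.7
tcp_pos: [515.8, 250.7, 24.2]
eef_rot: [179.8, -0.2, 80.9]
wrist_force: [-0.3, 5.3, 5.0]
grip_width: 0.725
grip_force: 3.4
```

```bash
python3 g.py
python3 - <<'E'
from h import *
f=vision.grab_frame("scene"); a=f["image"][190:380,140:340,::-1]; cv2.imwrite("pics/s3.png",cv2.resize(a,(630,598),interpolation=cv2.INTER_CUBIC))
E
```

```text
t 9.75 tcp [515.8 250.7  24.2] chute [-121.2  -37.2] rot [ 1.7982e+02 -1.6000e-01  8.0900e+01] F [-0.12  3.81  6.32] grip 0.721 j [1.460e+01 1.980e+01 1.065e+02 1.000e-01 5.350e+01 2.360e+01]
bar slope 3.4524689768422503 gate~ 1.8388638248725924 z at -80 152.42972474195335
rack top x [-131.     8.1   52.9]
arm z max [ 93.65704603 102.35356098]
```

View pics/s3.png

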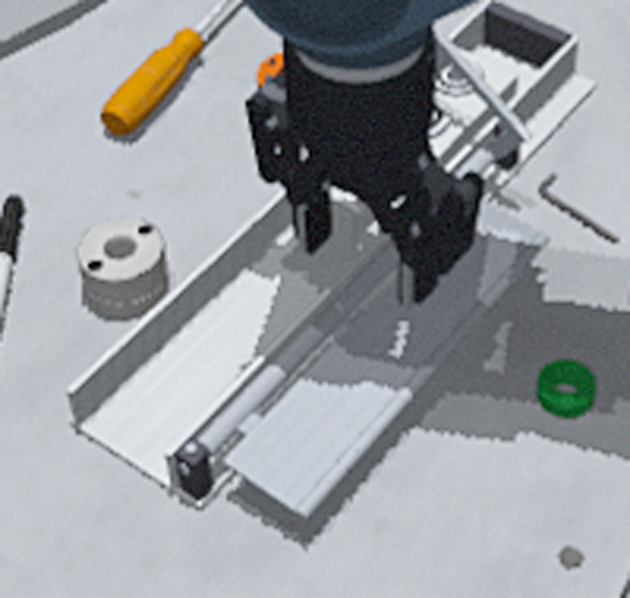

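>>> {"op": "arm_command", "data": {
  "linear": [
    [-0.003,0,0],
    [-0.007,0,0],
    [-0.012,0,0],
    [-0.018,0,0],
    [-0.024,0,0],
    [-0.03,0,0],
    [-0.035,0,0],
    [-0.04,0,0],
    [-0.044,0,0],
    [-0.047,0,0],
    [-0.049,0,0],
    [-0.05,0,0],
    [-0.05,0,0],
    [-0.05,0,0]
  ],
  "twist": [0,0,0,0,0,0,0,0,0,0,0,0,0,0]
}}

```text
time_s: 11.55
tcp_pos: [507.9, 201.3, 24.1]
eef_rot: [179.8, -0.2, 80.9]
wrist_force: [0.0, 5.2, 6.5]
grip_width: 0.727
grip_force: 3.6
```

```bash
python3 g.py
```

```text
t 11.6 tcp [507.9 201.3  24.1] chute [-71.2 -37.2] rot [ 1.7982e+02 -1.5000e-01  8.0910e+01] F [1.21 6.49 6.46] grip 0.726 j [9.700e+00 1.680e+01 1.105e+02 1.000e-01 5.250e+01 1.870e+01]
bar slope -2.451069493236849 gate~ -0.6334251940864686 z at -80 201.01536066729147
rack top x [-80.9  71.5 103. ]
arm z max None
```

Not yet at the stop (force still friction only, about 3 mm to go); nudging forward in 1 mm steps.

>>> {"op": "arm_command", "data": {
  "linear": [
    [-0.001,0,0],
    [-0.002,0,0],
    [-0.003,0,0],
    [-0.004,0,0],
    [-0.004,0,0]
  ],
  "twist": [0,0,0,0,0]
}}

```text
time_s: 12.22
tcp_pos: [507.9, 199.6, 24.7]
eef_rot: [179.7, -0.4, 80.9]
wrist_force: [0.9, 16.1, 5.3]
grip_width: 0.725
grip_force: 9.3
```

>>> {"op": "arm_command", "data": {
  "linear": [
    [-0.001,0,0],
    [0.002,0,0],
    [0.006,0,0],
    [0.01,0,0],
    [0.01,0,-0.005],
    [0.01,0,-0.01],
    [0.01,0,-0.015],
    [0.01,0,-0.02],
    [0.01,0,-0.025],
    [0.01,0,-0.03],
    [0.01,0,-0.036],
    [0.01,0,-0.045],
    [0.01,0,-0.06],
    [0.01,0,-0.08],
    [0.01,0,-0.105],
    [0.01,0,-0.13],
    [0.01,0,-0.15],
    [0.01,0,-0.16],
    [0.01,0,-0.16],
    [0.01,0,-0.16]
  ],
  "twist": [0,0,0,0,0,0,0,0,0,0,0,0,0,0,0,0,0,0,0,0]
}}

```text
time_s: 14.72
tcp_pos: [506.8, 206.1, 182.4]
eef_rot: [-179.9, 0.0, 80.9]
wrist_force: [-0.5, 0.1, -0.5]
grip_width: 0.727
grip_force: 0.0
```

```bash
python3 g.py
python3 - <<'E'
from h import *
f=vision.grab_frame("scene"); a=f["image"][190:380,140:340,::-1]; cv2.imwrite("pics/s4.png",cv2.resize(a,(630,598),interpolation=cv2.INTER_CUBIC))
E
```

```text
t 14.775 tcp [506.8 206.1 182.2] chute [-75.8 -39.1] rot [-1.7989e+02  4.0000e-02  8.0950e+01] F [ 0.15 -0.58  0.66] grip 0.726 j [ 10.3   3.2 106.7   0.   70.2  19.3]
bar slope -2.9440989241679176 gate~ -0.693360379166704 z at -80 327.96218339055497
rack top x [-58.2  51.1 103.6]
arm z max [65.62943743 69.86812976]
```

View pics/s4.png

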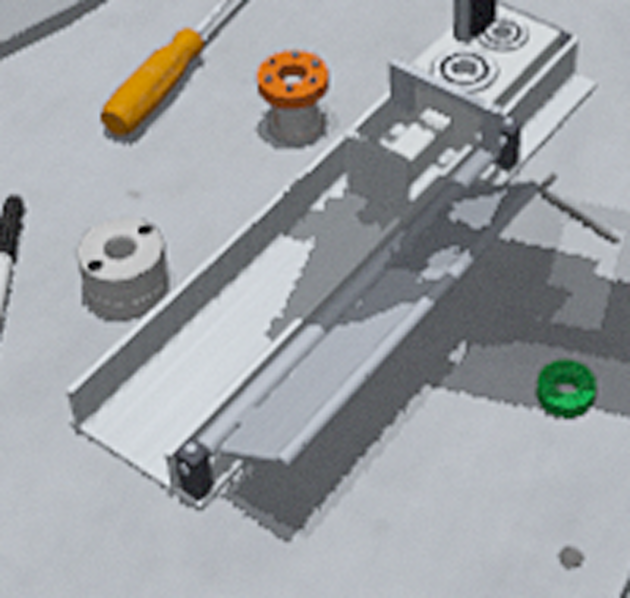

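The picture shows the rack against the end stop (body at pixels 430–570, 30–110), with both bearings seated. The gate arm is down behind the rack (400–500, 60–120), and the gripper is clear above.

```bash
python3 -c "
from bench import env; print(env.hand_in())"
```

```text
the job is handed in; nothing more can be done
None
```

The rack is home against the end stop with the gate closed behind it, both bearings are in their pockets and the arm is clear; I handed the job in at about 15 s of the 38 s, and the hand-in returned no verdict.

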